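# Clamp a cap in the test fixture with its swing strap and cam lever

## Task

Clamp the die-cast cap that sits in the test fixture: with the outside of a finger, swing the clamp strap round over the cap until it rests against its stop pin, and then push the raised cam lever all the way down. Push steadily and without force, grip or lift nothing, and leave the cap in its nest and all the other things where they are.

Things in the scene. Friction and masses are not known exactly. Their poses are not given: they have to be found in the camera images.
- fixture: Steel plate 220 x 240 x 20 mm on four feet, its top 35 mm above the bench. Origin: centre of its underside at bench height; x along its 220 mm, y along its 240 mm side, z up. At x 30, y -60 mm stands the clamp's pillar (32 mm across, top 85 mm above the bench), at x 50, y -12 mm a rubber-sleeved stop pin (10 mm across, 117 mm high; gives a little), at x 88, y 92 mm an air block with dial (76 mm high).
- nest (a point): Middle of the nest on the top of the fixture's plate, between four locating dowels (8 mm across, 14 mm high), at x 30, y 35 mm in the plate's axes.
- cap: The cap to be clamped: round aluminium casting, flange 64 mm across and 10 mm thick, hub 44 tapering to 36 mm across, 50 mm high with a flat top, so its top is 85 mm above the bench. It stands loosely in the nest (1.5 mm play). Origin: centre of its underside; z up.
- clamp_strap (a joint): Angle of the clamp strap about the upright axis of the pillar, in rad. 0: strap points along the fixture's -x, swung aside; it grows clockwise seen from above; 1.571: strap points along the fixture's +y, lies over the cap and rests against the stop pin (end of travel). Stiff pivot: it needs about 3 N at the nose and stays where it is left. Stud and cam lever turn with the strap.
- strap_pivot (a point): Point on the upright pivot axis at half the strap's thickness, 112 mm above the bench (up to 6 mm above the strap's middle when it is clamped).
- strap_nose (a point): Centre of the rounded end of the strap, at half its thickness, 120 mm from the pivot axis. The strap is a dark steel bar 30 mm wide and 14 mm thick, its underside 105 mm above the bench until it is clamped, with a short heel 30 mm long behind the pivot. The sprung pressure foot hangs below it, 95 mm from the pivot.
- pressure_foot: Rubber pressure foot 18 mm across under the strap, 95 mm from the pivot axis. Origin: centre of its lower face, 88.5 mm above the bench with the cam lever up, so it passes 3.5 mm above the cap (2.3 mm when the lever stands at 0.25). Pushing the lever down lowers strap and foot by 6 mm, so that the foot presses on the cap with about 10 N.
- cam_lever (a joint): Angle of the cam lever about its level pin, in rad. 0: fully raised, leaning back 74 degrees above level; 1.3: fully down, level (end of travel), pointing straight away from the strap's nose. Stiff: it needs about 3 to 4 N square to the lever near its end, and stays where it is left.
- cam_pin (a point): Centre of the lever's pin, on the strap's pivot axis, 137 mm above the bench. Two steel cams of 21 mm radius turn about it, 26 mm over both.
- lever_tip (a point): End of the cam lever on its centre line, 105 mm from the pin. The last 58 mm of the lever are a black grip 22 mm wide and 16 mm thick. Seen from above it points from the pin away from the strap's nose.
- spare_cap: Bystander: a second cap of the same form standing on the bench beside the fixture, 64 mm across, 50 mm high. Origin: centre of its underside.
- setting_ring: Bystander: loose steel ring on the fixture's plate, 46 mm across, 14 mm high. Origin: centre of its underside.
- plug_gauge: Bystander: loose steel plug gauge standing on the fixture's plate, 25 mm across, 60 mm high. Origin: centre of its underside.
- hex_key: Bystander: L-shaped hex key lying on the bench beside the fixture, 100 x 30 mm, 6 mm thick. Origin: under the middle of its long leg.
- screwdriver: Bystander: screwdriver lying on the bench to the robot's right. Origin: under it; x runs along it towards the blade.
- caliper: Bystander: caliper lying on the bench to the robot's right, 200 mm long. Origin: under the middle of its beam.
- mouse: Bystander: black computer mouse on a round green mat to the robot's left, 100 x 58 mm. Origin: centre of its underside.
Not all that is in view belongs to the job. What is shaped like the cap but orange is not meant.

How it is judged:
By the outcome, as a careful person would: the job done as asked, in the order asked, and still so for the second after the job is handed in, with the robot touching nothing.
It also fails if it takes over 61 s, if anything falls off the work surface, if the arm or the gripper's body presses on something with over 40 N, if the wrist force passes 120 N, or if a joint passes its speed limit or range.

## Robot

A 6-joint arm with a two-finger parallel gripper is mounted at the origin on the work surface. World frame = base frame: x ahead of the robot, y to its left, z up, the work surface at z = 0. Lengths are in m, angles in degrees, forces in N, time in s.
With the tool pointing down it reaches from about 0.4 to 0.825 m from the base axis. Payload 7 kg.
Tool frame: the origin (TCP) lies on the centre line of the jaws, within the pads' length; the fingertips stand 11 mm ahead of it and the grasp point (between the pads) lies 8 mm behind it; z points along the fingers, y is the direction in which the jaws open and shut (so a half turn about z gives the same grasp; the last joint's range is limited). The gripper opens to 88 mm and grips with 3 to 60 N. Pads are 19 mm wide; open, the fingers measure 130 mm over their backs; the gripper's body (78 mm by 193 mm) begins 47 mm behind the grasp point.
Start: joints at [86.064, 20.546, 0.682, 0, -70.136, -16.507], TCP at [0.236, 0.632, 0.238] pointing down, gripper open.
Joint ranges: [-176.03, 176.03], [-82.01, 121.73], [-58.28, 71.71], [-173.87, 95.51], [-174.79, -0.11], [-173.66, 173.66]. Speed limits (degrees/s): [136.94, 136.94, 172.46, 180, 180, 180].

## Interface

Orientations are given as [roll, pitch, yaw] about the fixed x, y, z axes, in that order (R = Rz(yaw) Ry(pitch) Rx(roll)).
In Python, from plant import ctrl, cams, order gives the robot as it stands.
- The arm moves only by the tool jog_arm, never from a script. Its argument "motion" is a list of rows, each an object with "offset": the shift along the tool's x, y, z in mm, a list of three; "roll": the turn about the tool's z in rad; "hand": the finger opening in mm, from 0 to 87.6. A call has 1 to 20 rows; each row is the pose to reach, as a shift and turn from the pose commanded when the call began, along the tool's axes at that moment; what a row does not reach only later rows make up. A row lasts 1/12 s, in which the tool goes at most 41.7 mm and 7.16 degrees, less where a joint would pass 70% of its speed; a pose out of reach is approached as far as the arm can. A call with a gripper value outside its range is refused whole. The fingers move at their own pace and stop on an object; the grip force is fixed at half the most. Time passes only in rows, so rows that repeat a pose let the fingers close. It gives the time, the measured TCP pose, the force and the opening at its end, in the units of the state.
- ctrl.get_obs(): the state, without advancing time (a new reading comes with each control period).
- cams.snapshot(name): name is "side" or "top" or "wrist"; returns a dict with "img" (480x640x3 uint8, red, green, blue), "K" (3x3 intrinsics, pixels), "D" ([k1, k2, p1, p2, k3] as OpenCV has them; the pictures are not rectified), "cam_to_world" (4x4, takes a point from camera to world coordinates); the wrist camera has in their place "T_tool_cam" (4x4, takes a point from camera to tool coordinates, whose origin is the TCP and whose axes are the flange's). Camera axes: x right, y down, z forward; pixel columns grow to the right and rows downward; lengths in m; the calibration is good to about 2 mm. A picture is of the moment at which its call begins: read the wrist's pose just before it. There is no depth.
- order.close_job(): hands the job in, once; it reports no verdict.
The state is a dict: "clock": time; "joint_pos": joint angles; "qvel": joint speeds; "tau": joint torques, N m; "tool_pos": TCP position; "orientation": TCP orientation; "force": force on the tool from outside, world axes, zero at the start; "moment": the same for the moment, N m; "opening": finger opening in m.
Only numpy, scipy, OpenCV 4.12 (cv2) and the standard library are available. Lean on these libraries where they do the work, as an engineer would, in place of code of your own. Each camera call takes 0.05 s, during which the arm holds its last target. There are 200 camera calls.

## Working session

There is one attempt and no reset: what is moved stays moved. The work goes in short steps, Python scripts to look and compute and a tool call to move; the robot and the scene stay as the last step left them, time stands still between calls to the robot, and variables do not carry over. Pictures are saved under pics/ and viewed, about 8 in all and at most 12, crops included, and the job is handed in when it is done.

Besides the shell and the picture viewer there is one more tool, called after "Request:" as name([rows], argument=value, ...), one row to a line, values as JSON. jog_arm: Moves the arm, as the interface text tells. Its arguments: {"type":"object","properties":{"motion":{"type":"array"}},"required":["motion"]}

```bash
mkdir -p pics; ls; python3 - <<'E'
from plant import ctrl, cams, order
import cv2,numpy as np
o=ctrl.get_obs()
for k in o: print(k,np.round(o[k],4))
for n in ("top","side"):
    s=cams.snapshot(n); cv2.imwrite(f"pics/{n}0.png",s["img"][:,:,::-1]); print(n,s["K"],s["D"],np.round(s["cam_to_world"],4))
s=cams.snapshot("wrist");print(np.round(s["T_tool_cam"],4)); cv2.imwrite("pics/w0.png",s["img"][:,:,::-1])
E
```

```text
pics
clock 0.0
joint_pos [ 8.60636e+01  2.05897e+01  6.35700e-01 -2.08000e-02 -7.01365e+01
 -1.65054e+01]
qvel [ 0.1242  0.0037  0.0124  0.001  -0.0012 -0.024 ]
tau [ 3.00000e-04 -5.82714e+01  2.93054e+01  6.99760e+00  7.00000e-03
 -2.00000e-04]
tool_pos [0.2356 0.632  0.2367]
orientation [ 1.799077e+02 -6.900000e-03 -2.044880e+01]
force [-1.1763  0.4521 -0.3041]
moment [-0.0414  0.0228 -0.0316]
opening 0.0877
top [[546.6180487    0.         320.94941784]
 [  0.         546.6180487  239.96385272]
 [  0.           0.           1.        ]] [-0.03401235  0.          0.          0.          0.        ] [[-0.0273 -0.9958  0.0875  0.4197]
 [-0.9996  0.028   0.0071 -0.0028]
 [-0.0095 -0.0873 -0.9961  1.4082]
 [ 0.      0.      0.      1.    ]]
side [[569.66209399   0.         320.99322449]
 [  0.         569.66209399 236.31814785]
 [  0.           0.           1.        ]] [0.03570659 0.         0.         0.         0.        ] [[ 0.8077 -0.3352  0.485  -0.1466]
 [-0.5896 -0.4635  0.6615 -0.8909]
 [ 0.0031 -0.8202 -0.572   0.9138]
 [ 0.      0.      0.      1.    ]]
[[ 1.200e-03 -9.652e-01 -2.614e-01  7.050e-02]
 [ 1.000e+00  1.100e-03  5.000e-04 -4.000e-04]
 [-2.000e-04 -2.614e-01  9.652e-01 -1.470e-01]
 [ 0.000e+00  0.000e+00  0.000e+00  1.000e+00]]
```

View pics/top0.png

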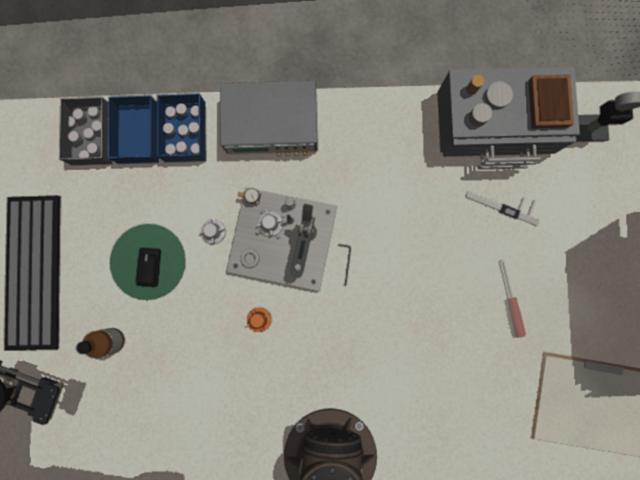

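View pics/side0.png

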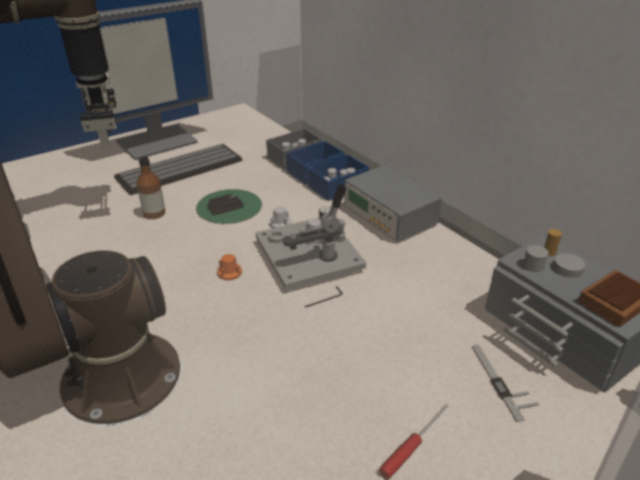

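Top view: the fixture has corners at about (243,190), (337,207), (320,291) and (227,275). Its pillar is near (308,228), the strap points down toward the robot, and the cap is at (270,222). The side view shows the lever raised at (338,195). Next I'll zoom in and measure.

```bash
cat > h.py <<'E'
import cv2,numpy as np
from plant import ctrl,cams,order
from scipy.spatial.transform import Rotation as R
def cam(n):
    o=ctrl.get_obs(); s=cams.snapshot(n)
    if n=="wrist":
        T=np.eye(4);T[:3,:3]=R.from_euler('xyz',o["orientation"],degrees=True).as_matrix();T[:3,3]=o["tool_pos"]
        s["cam_to_world"]=T@s["T_tool_cam"]
    return s
def ray(s,uv):
    p=cv2.undistortPoints(np.array([[uv]],float),s["K"],s["D"])[0,0]
    T=s["cam_to_world"]; return T[:3,3],T[:3,:3]@np.array([p[0],p[1],1])
def onplane(s,uv,z):
    c,d=ray(s,uv); return c+d*(z-c[2])/d[2]
def proj(s,P):
    Ti=np.linalg.inv(s["cam_to_world"]); return cv2.projectPoints(np.atleast_2d(P).astype(float),cv2.Rodrigues(Ti[:3,:3])[0],Ti[:3,3],s["K"],s["D"])[0][:,0]
def tri(s1,u1,s2,u2):
    c1,d1=ray(s1,u1);c2,d2=ray(s2,u2)
    k=np.linalg.lstsq(np.c_[d1,-d2],c2-c1,rcond=None)[0]
    a=c1+d1*k[0];b=c2+d2*k[1]; return (a+b)/2,np.linalg.norm(a-b)
E
python3 - <<'E'
from h import *
t=cv2.imread("pics/top0.png")[180:300,215:360]; s=cv2.imread("pics/side0.png")[175:295,245:375]
cv2.imwrite("pics/c0.png",np.hstack([cv2.resize(t,None,fx=3,fy=3,interpolation=2)[:360],cv2.resize(s,(362,360-26),interpolation=2) if 0 else cv2.resize(s,None,fx=2.8,fy=3,interpolation=2)]))
T=cams.snapshot("top")
g=cv2.cvtColor(T["img"],cv2.COLOR_RGB2HSV)
m=((g[:,:,2]<185)).astype(np.uint8);m[:180]=0;m[300:]=0;m[:,:226]=0;m[:,338:]=0
c=max(cv2.findContours(m,0,1)[0],key=cv2.contourArea)
b=cv2.boxPoints(cv2.minAreaRect(c));print(b)
for p in b: print(np.round(onplane(T,p,.035),4))
E
```

```text
[[226. 180.]
 [337. 180.]
 [337. 299.]
 [226. 299.]]
[0.7009 0.2453 0.035 ]
[ 0.6925 -0.038   0.035 ]
[ 0.3912 -0.029   0.035 ]
[0.3986 0.2489 0.035 ]
```

View pics/c0.png

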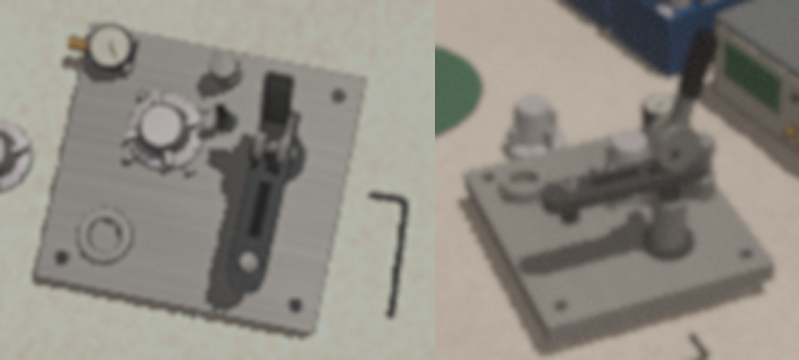

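The enlarged view shows the strap running from its pivot near (275,150) to its nose near (240,290) in crop pixels, with the lever raised above and behind the pivot. I'll take a coarse fix from the two views before moving the wrist camera over.

```bash
python3 - <<'E'
from h import *
T=cams.snapshot("top");S=cams.snapshot("side")
f=lambda u,v:(u/3+215-.33,v/3+180-.33)
g=lambda u,v:((u-435)/2.8+245-.33,v/3+175-.33)
for n,p in dict(A=(366,77),B=(314,328),C=(35,272),D=(85,22)).items(): print(n,np.round(onplane(T,f(*p),.035),4))
for n,p in dict(s1=(338,96),s2=(295,305),s3=(62,257)).items(): print(n,np.round(onplane(T,f(*p),.035),4))
print("nose", np.round(onplane(T,f(241,293),.119),4), "rivet",np.round(onplane(T,f(249,263),.119),4))
print("captop",np.round(onplane(T,f(163,128),.085),4))
print("levertip",[np.round(x,4) for x in tri(T,f(278,80),S,g(706,35))])
print("rivet/capt tri",[np.round(x,4) for x in tri(T,f(163,128),S,g(630,137))])
print("boxtop corner side",np.round(onplane(S,(437,205),.09),3), np.round(onplane(T,(220,82),.09),3))
E
```

```text
A [ 0.6274 -0.0352  0.035 ]
B [0.4173 0.0144 0.035 ]
C [0.4704 0.2471 0.035 ]
D [0.6815 0.202  0.035 ]
s1 [ 0.6118 -0.0111  0.035 ]
s2 [0.4369 0.0298 0.035 ]
s3 [0.4823 0.2243 0.035 ]
nose [0.4464 0.0699 0.119 ] rivet [0.4698 0.0631 0.119 ]
captop [0.5827 0.1322 0.085 ]
levertip [array([0.595 , 0.0345, 0.2336]), np.float64(0.0048)]
rivet/capt tri [array([0.5819, 0.1319, 0.0895]), np.float64(0.0007)]
boxtop corner side [ 0.898 -0.003  0.09 ] [0.939 0.248 0.09 ]
```

The fix is consistent: the plate is centred at (0.549, 0.107) with yaw about -12.8°, the pivot is near (0.565, 0.042), the strap is at about 0 and the lever is raised (tip at z 0.234). I'll raise the tool clear of the bottle, then move over the right side of the strap with the fingers closed.

Request:
jog_arm([
  {"offset": [0,0,-40],"roll": 0,"hand": 0},
  {"offset": [0,0,-80],"roll": 0,"hand": 0},
  {"offset": [0,0,-120],"roll": 0,"hand": 0},
  {"offset": [24,29,-120],"roll": 0,"hand": 0},
  {"offset": [48,58,-120],"roll": 0,"hand": 0},
  {"offset": [73,87,-120],"roll": 0,"hand": 0},
  {"offset": [97,117,-120],"roll": 0,"hand": 0},
  {"offset": [122,146,-120],"roll": 0,"hand": 0},
  {"offset": [146,175,-120],"roll": 0,"hand": 0},
  {"offset": [170,204,-120],"roll": 0,"hand": 0},
  {"offset": [195,233,-120],"roll": -0.02,"hand": 0},
  {"offset": [219,262,-120],"roll": -0.04,"hand": 0},
  {"offset": [243,292,-120],"roll": -0.06,"hand": 0},
  {"offset": [268,321,-120],"roll": -0.08,"hand": 0},
  {"offset": [292,350,-120],"roll": -0.1,"hand": 0},
  {"offset": [316,379,-110],"roll": -0.12,"hand": 0},
  {"offset": [341,408,-100],"roll": -0.134,"hand": 0},
  {"offset": [365,437,-90],"roll": -0.134,"hand": 0},
  {"offset": [389,467,-76],"roll": -0.134,"hand": 0},
  {"offset": [413,496,-62],"roll": -0.134,"hand": 0},
])

```text
clock: 1.97
tool_pos: [0.4496, 0.0216, 0.2997]
orientation: [-179.9, -0.1, -12.7]
force: [1.3, 0.5, -0.6]
opening: 0.0003
```

Request:
jog_arm([
  {"offset": [0,0,0],"roll": 0,"hand": 0},
  {"offset": [0,0,0],"roll": 0,"hand": 0},
  {"offset": [0,0,0],"roll": 0,"hand": 0},
])

```text
clock: 2.22
tool_pos: [0.4496, 0.0232, 0.2997]
orientation: [-180.0, -0.0, -12.8]
force: [-0.1, 0.1, -0.2]
opening: 0.0005
```

```bash
python3 - <<'E'
from h import *
import pickle
o=ctrl.get_obs(); print(o["tool_pos"],o["orientation"],o["joint_pos"],o["force"],o["opening"])
W=cam("wrist"); pickle.dump(W,open("w1.pkl","wb")); cv2.imwrite("pics/w1.png",W["img"][:,:,::-1])
E
```

```text
[0.44959627 0.02315766 0.29974599] [-1.79994305e+02 -8.79478942e-03 -1.28481701e+01] [ 2.81664181e+01 -3.53090342e+00 -2.01348783e+01  1.53878411e-03
 -7.33856518e+01  4.89849724e+01] [-0.10415524  0.07224574 -0.16489902] 0.0005373729670045834
```

View pics/w1.png

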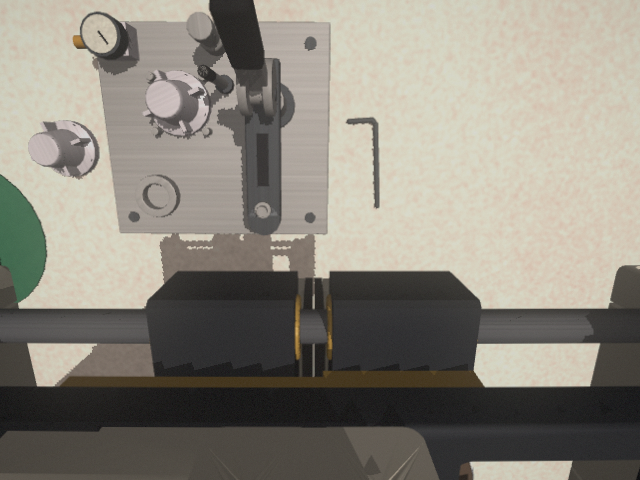

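The wrist view shows the strap aligned with the plate, its sides at columns 244 and 281 and its nose near row 234, and the closed finger blocks below. The finger width is unclear, so I'll compare with the first wrist picture, where the hand was open.

View pics/w0.png

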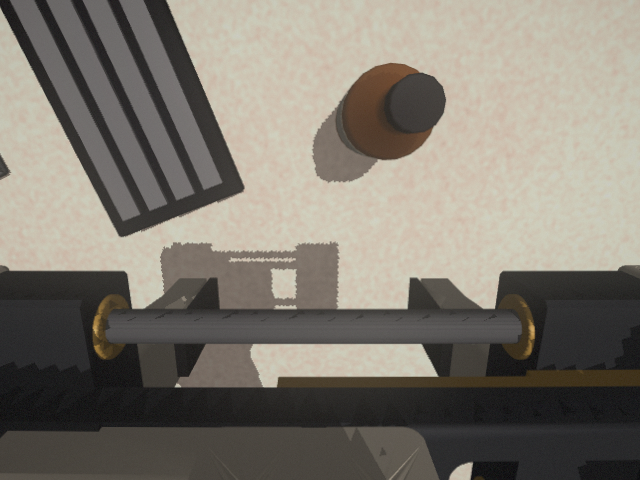

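```bash
python3 - <<'E'
from h import *
import pickle
W=pickle.load(open("w1.pkl","rb")); print(W["K"],W["D"])
c=np.array([.549,.107,0]);y=np.radians(-12.8);Rz=np.array([[np.cos(y),-np.sin(y),0],[np.sin(y),np.cos(y),0],[0,0,1]])
for n,p in dict(BR=(327,233),BL=(120,233),TR=(330,23),scrR=(310,217),scrTR=(310,43),scrL=(134,217)).items():
    q=onplane(W,p,.035); print(n,np.round(q,4),np.round(Rz.T@(q-c)*1000,1))
for n,p,z in [("noseR",(281,215),.119),("noseL",(244,215),.119),("nosetip",(262,234),.11),("pivR",(281,70),.119),("rivet",(262,210),.119),("cap",(168,98),.085)]:
    q=onplane(W,p,z); print(n,np.round(q,4),np.round(Rz.T@(q-c)*1000,1))
E
```

```text
[[369.31350118   0.         313.14975446]
 [  0.         369.31350118 239.83844617]
 [  0.           0.           1.        ]] [-0.01224827  0.          0.          0.          0.        ]
BR [0.4141 0.0152 0.035 ] [-111.2 -119.4   35. ]
BL [0.467  0.2479 0.035 ] [-111.2  119.2   35. ]
TR [ 0.6252 -0.0337  0.035 ] [ 105.4 -120.3   35. ]
scrR [0.4367 0.03   0.035 ] [-92.4 -99.9  35. ]
scrTR [ 0.6118 -0.0101  0.035 ] [  87.2 -100.3   35. ]
scrL [0.4812 0.2256 0.035 ] [-92.4 100.6  35. ]
noseR [0.461  0.0506 0.119 ] [-73.3 -74.5 119. ]
noseL [0.4684 0.0832 0.119 ] [-73.3 -41.  119. ]
nosetip [0.4457 0.0737 0.11  ] [-93.3 -55.4 110. ]
pivR [0.5784 0.0213 0.119 ] [ 47.7 -77.1 119. ]
rivet [0.4692 0.0662 0.119 ] [-68.7 -57.5 119. ]
cap [0.5847 0.1301 0.085 ] [29.7 30.4 85. ]
```

The blocks are carriers up at the body. The fingers themselves are about 21 mm thick and ±9.5 mm wide, which matches the text. I'll go halfway down and triangulate the strap's height against the first wrist view.

Request:
jog_arm([
  {"offset": [1,0,20],"roll": 0,"hand": 0},
  {"offset": [3,0,45],"roll": 0,"hand": 0},
  {"offset": [5,0,70],"roll": 0,"hand": 0},
  {"offset": [7,0,95],"roll": 0,"hand": 0},
  {"offset": [7,0,100],"roll": 0,"hand": 0},
  {"offset": [7,0,100],"roll": 0,"hand": 0},
])

```text
clock: 2.77
tool_pos: [0.4556, 0.0228, 0.1988]
orientation: [179.9, 0.1, -12.6]
force: [-0.3, 0.8, -0.1]
opening: 0.0002
```

```bash
python3 - <<'E'
from h import *
import pickle
W=cam("wrist"); pickle.dump(W,open("w2.pkl","wb")); cv2.imwrite("pics/w2.png",W["img"][:,:,::-1])
A=pickle.load(open("w1.pkl","rb"))
ps=[];
for S,r in ((A,(262,210)),(W,proj(W,[.4692,.0662,.119])[0])):
    g=cv2.cvtColor(S["img"],cv2.COLOR_RGB2GRAY); u,v=map(int,r)
    w=g[v-28:v+28,u-28:u+28]; m=(w>115).astype(np.uint8)
    n,l,st,ce=cv2.connectedComponentsWithStats(m)
    i=min([k for k in range(1,n) if 30<st[k,4]<900],key=lambda k:np.hypot(*(ce[k]-28)),default=0)
    ps.append(ce[i]+[u-28,v-28]); print(r,ps[-1],st[i])
print(tri(A,ps[0],W,ps[1]))
E
```

```text
(262, 210) [262.43298969 209.59793814] [ 21  20  16  16 194]
[242.53388662 247.58382793] [242.2173913  240.14492754] [20 18 18  7 69]
(array([0.4653536 , 0.07274839, 0.08474677]), np.float64(0.002746083011875514))
```

View pics/w2.png

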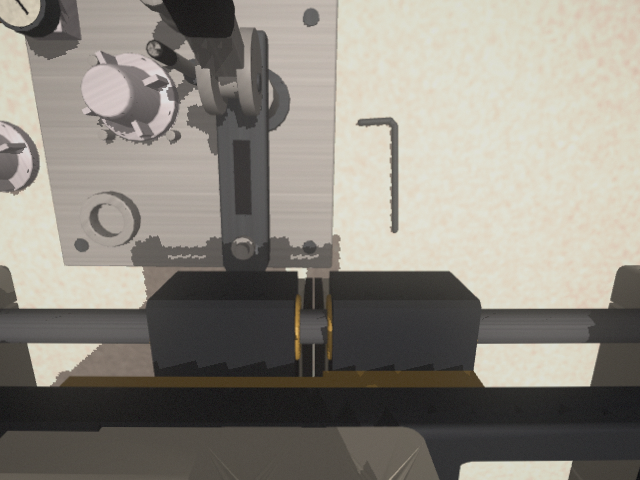

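This view shows the strap with sides at columns 222 and 270 (29.6 mm wide at 119 mm height, as given). The rivet is near (242,247), within a pixel of its predicted place for z = 119 mm. The automatic blob was cut by a shadow, so I discard its triangulated height. The strap edge is about 27 mm left of the TCP, a gap of about 6 mm to the finger back. Now I'll go down beside it.

Request:
jog_arm([
  {"offset": [0,3,18],"roll": 0,"hand": 0},
  {"offset": [0,3,36],"roll": 0,"hand": 0},
  {"offset": [0,3,54],"roll": 0,"hand": 0},
  {"offset": [0,3,70],"roll": 0,"hand": 0},
  {"offset": [0,3,82],"roll": 0,"hand": 0},
  {"offset": [0,3,88],"roll": 0,"hand": 0},
  {"offset": [0,3,88],"roll": 0,"hand": 0},
  {"offset": [0,3,88],"roll": 0,"hand": 0},
])

```text
clock: 3.48
tool_pos: [0.4566, 0.0196, 0.1128]
orientation: [-180.0, -0.1, -12.7]
force: [0.6, -0.3, 0.4]
opening: 0.0006
```

```bash
cat > arc.py <<'E'
from h import *
# rows in tool frame (mm, rad) for TCP arc about the pivot, finger back on strap side
import sys
piv=np.array([.563,.0425]); a0=np.radians(180-12.8)
def rows(fy_from,fy_to,n,r=.098,half=.036):
    o=ctrl.get_obs(); y=np.radians(o["orientation"][2]); p=o["tool_pos"][:2]
    M=np.array([[np.cos(y),np.sin(y)],[np.sin(y),-np.cos(y)]])
    for th in np.linspace(fy_from,fy_to,n+1):
        a=a0-th; rad=np.array([np.cos(a),np.sin(a)]); tan=np.array([-np.sin(a),np.cos(a)]) # ccw: trailing side
        t=piv+r*rad+half*tan
        yaw=a-np.pi; dy=(yaw-y+np.pi)%(2*np.pi)-np.pi
        print(round(th,3),np.round(M@(t-p)*1000,1),round(-dy,3))
o=ctrl.get_obs(); print(np.round(o["tool_pos"],4),np.round(o["orientation"],2),np.round(o["force"],2))
rows(*map(float,sys.argv[1:3]),int(sys.argv[3]))
E
python3 arc.py 0 0.8 12
```

```text
[0.4566 0.0196 0.1128] [-1.7996e+02 -9.0000e-02 -1.2720e+01] [ 0.64 -0.31  0.42]
0.0 [ 0.7 -9.9] 0.001
0.067 [ -1.5 -16.5] 0.068
0.133 [ -3.2 -23.3] 0.135
0.2 [ -4.5 -30.1] 0.201
0.267 [ -5.3 -37. ] 0.268
0.333 [ -5.6 -44. ] 0.335
0.4 [ -5.5 -50.9] 0.401
0.467 [ -5.  -57.9] 0.468
0.533 [ -3.9 -64.8] 0.535
0.6 [ -2.4 -71.6] 0.601
0.667 [ -0.5 -78.2] 0.668
0.733 [  1.9 -84.8] 0.735
0.8 [  4.7 -91.1] 0.801
```

Request:
jog_arm([
  {"offset": [0,-3,0],"roll": 0,"hand": 0},
  {"offset": [0,-6,0],"roll": 0,"hand": 0},
  {"offset": [0,-8,0],"roll": 0,"hand": 0},
  {"offset": [0.7,-10,0],"roll": 0,"hand": 0},
  {"offset": [-0.3,-12.9,0],"roll": 0.03,"hand": 0},
  {"offset": [-1.3,-15.8,0],"roll": 0.06,"hand": 0},
  {"offset": [-2.1,-18.9,0],"roll": 0.09,"hand": 0},
  {"offset": [-2.9,-21.9,0],"roll": 0.12,"hand": 0},
  {"offset": [-3.5,-25,0],"roll": 0.15,"hand": 0},
  {"offset": [-4.1,-28.1,0],"roll": 0.18,"hand": 0},
  {"offset": [-4.6,-31.1,0],"roll": 0.21,"hand": 0},
  {"offset": [-5,-34.2,0],"roll": 0.24,"hand": 0},
  {"offset": [-5.3,-37.3,0],"roll": 0.27,"hand": 0},
  {"offset": [-5.5,-40.5,0],"roll": 0.3,"hand": 0},
  {"offset": [-5.6,-43.6,0],"roll": 0.33,"hand": 0},
  {"offset": [-5.6,-46.7,0],"roll": 0.36,"hand": 0},
  {"offset": [-5.5,-49.9,0],"roll": 0.39,"hand": 0},
  {"offset": [-5.3,-53,0],"roll": 0.42,"hand": 0},
  {"offset": [-5.1,-56.1,0],"roll": 0.45,"hand": 0},
  {"offset": [-4.8,-59.2,0],"roll": 0.48,"hand": 0},
])

```text
clock: 5.15
tool_pos: [0.4638, 0.0774, 0.1116]
orientation: [179.9, -0.0, -40.4]
force: [-0.8, -2.6, 0.2]
opening: 0.0004
```

```bash
python3 arc.py .48 1.02 18; python3 - <<'E'
from h import *
W=cam("wrist"); cv2.imwrite("pics/w3.png",W["img"][:,:,::-1])
T=cams.snapshot("top"); t=T["img"][170:300,215:360,::-1]
cv2.imwrite("pics/c3.png",np.hstack([cv2.resize(W["img"][:,:,::-1],None,fx=.62,fy=.62),cv2.resize(t,(332,298),interpolation=2)]))
E
```

```text
[0.4638 0.0774 0.1116] [179.92  -0.   -40.35] [-0.79 -2.61  0.2 ]
0.48 [ 0.2 -1.6] -0.001
0.51 [-0.8 -4.6] 0.029
0.54 [-1.8 -7.5] 0.059
0.57 [ -2.6 -10.6] 0.089
0.6 [ -3.4 -13.6] 0.119
0.63 [ -4.1 -16.7] 0.149
0.66 [ -4.6 -19.7] 0.179
0.69 [ -5.1 -22.8] 0.209
0.72 [ -5.5 -25.9] 0.239
0.75 [ -5.8 -29. ] 0.269
0.78 [ -6.1 -32.2] 0.299
0.81 [ -6.2 -35.3] 0.329
0.84 [ -6.2 -38.4] 0.359
0.87 [ -6.1 -41.6] 0.389
0.9 [ -6.  -44.7] 0.419
0.93 [ -5.7 -47.8] 0.449
0.96 [ -5.4 -50.9] 0.479
0.99 [ -4.9 -54. ] 0.509
1.02 [ -4.4 -57.1] 0.539
```

View pics/c3.png

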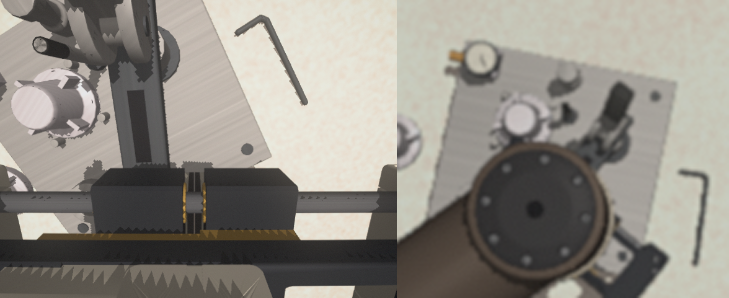

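The picture shows the strap turning with the tool and lying nearly vertical in the wrist view, with about 2.7 N on the finger. I'll carry on along the arc.

Request:
jog_arm([
  {"offset": [-1,-3,0],"roll": 0.03,"hand": 0},
  {"offset": [-2,-6,0],"roll": 0.06,"hand": 0},
  {"offset": [-2.8,-9,0],"roll": 0.09,"hand": 0},
  {"offset": [-3.6,-12,0],"roll": 0.12,"hand": 0},
  {"offset": [-4.3,-15.1,0],"roll": 0.15,"hand": 0},
  {"offset": [-4.8,-18.1,0],"roll": 0.18,"hand": 0},
  {"offset": [-5.3,-21.2,0],"roll": 0.21,"hand": 0},
  {"offset": [-5.7,-24.3,0],"roll": 0.24,"hand": 0},
  {"offset": [-6,-27.4,0],"roll": 0.27,"hand": 0},
  {"offset": [-6.3,-30.6,0],"roll": 0.3,"hand": 0},
  {"offset": [-6.4,-33.7,0],"roll": 0.33,"hand": 0},
  {"offset": [-6.4,-36.8,0],"roll": 0.36,"hand": 0},
  {"offset": [-6.3,-40,0],"roll": 0.39,"hand": 0},
  {"offset": [-6.2,-43.1,0],"roll": 0.42,"hand": 0},
  {"offset": [-5.9,-46.2,0],"roll": 0.45,"hand": 0},
  {"offset": [-5.6,-49.3,0],"roll": 0.48,"hand": 0},
  {"offset": [-5.1,-52.4,0],"roll": 0.51,"hand": 0},
  {"offset": [-4.6,-55.5,0],"roll": 0.54,"hand": 0},
])

```text
clock: 6.75
tool_pos: [0.4957, 0.1229, 0.1114]
orientation: [179.9, 0.0, -71.2]
force: [-2.1, -1.1, 1.7]
opening: 0.0004
```

```bash
python3 arc.py 1.02 1.62 20
```

```text
[0.4957 0.1229 0.1114] [179.91   0.   -71.23] [-2.08 -1.15  1.71]
1.02 [-0.3 -1.8] 0.0
1.05 [-1.3 -4.8] 0.03
1.08 [-2.3 -7.8] 0.06
1.11 [ -3.1 -10.8] 0.09
1.14 [ -3.9 -13.8] 0.12
1.17 [ -4.6 -16.9] 0.15
1.2 [ -5.1 -20. ] 0.18
1.23 [ -5.6 -23.1] 0.21
1.26 [ -6.  -26.2] 0.24
1.29 [ -6.3 -29.3] 0.27
1.32 [ -6.5 -32.4] 0.3
1.35 [ -6.6 -35.5] 0.33
1.38 [ -6.7 -38.7] 0.36
1.41 [ -6.6 -41.8] 0.39
1.44 [ -6.4 -44.9] 0.42
1.47 [ -6.2 -48. ] 0.45
1.5 [ -5.8 -51.2] 0.48
1.53 [ -5.4 -54.3] 0.51
1.56 [ -4.8 -57.3] 0.54
1.59 [ -4.2 -60.4] 0.57
1.62 [ -3.5 -63.5] 0.6
```

Same steps as before, up to about 1.47.

Request:
jog_arm([
  {"offset": [-1,-3,0],"roll": 0.03,"hand": 0},
  {"offset": [-2,-6,0],"roll": 0.06,"hand": 0},
  {"offset": [-2.8,-9,0],"roll": 0.09,"hand": 0},
  {"offset": [-3.6,-12,0],"roll": 0.12,"hand": 0},
  {"offset": [-4.3,-15.1,0],"roll": 0.15,"hand": 0},
  {"offset": [-4.8,-18.1,0],"roll": 0.18,"hand": 0},
  {"offset": [-5.3,-21.2,0],"roll": 0.21,"hand": 0},
  {"offset": [-5.7,-24.3,0],"roll": 0.24,"hand": 0},
  {"offset": [-6,-27.4,0],"roll": 0.27,"hand": 0},
  {"offset": [-6.3,-30.6,0],"roll": 0.3,"hand": 0},
  {"offset": [-6.4,-33.7,0],"roll": 0.33,"hand": 0},
  {"offset": [-6.4,-36.8,0],"roll": 0.36,"hand": 0},
  {"offset": [-6.3,-40,0],"roll": 0.39,"hand": 0},
  {"offset": [-6.2,-43.1,0],"roll": 0.42,"hand": 0},
  {"offset": [-5.9,-46.2,0],"roll": 0.45,"hand": 0},
])

```text
clock: 8.0
tool_pos: [0.5379, 0.1438, 0.1115]
orientation: [179.9, 0.0, -97.0]
force: [-3.9, 1.4, 2.3]
opening: 0.0003
```

Request:
jog_arm([
  {"offset": [0.2,-1.5,0],"roll": 0.02,"hand": 0},
  {"offset": [0.5,-3,0],"roll": 0.04,"hand": 0},
])

```text
clock: 8.17
tool_pos: [0.541, 0.1432, 0.1114]
orientation: [180.0, 0.0, -99.3]
force: [-4.3, 2.6, 1.2]
opening: 0.0007
```

Request:
jog_arm([
  {"offset": [0,-1.5,0],"roll": 0.02,"hand": 0},
  {"offset": [0,-2.5,0],"roll": 0.03,"hand": 0},
])

```text
clock: 8.33
tool_pos: [0.5436, 0.1425, 0.1115]
orientation: [180.0, 0.0, -101.1]
force: [-3.1, 3.1, -0.1]
opening: 0.0009
```

Request:
jog_arm([
  {"offset": [0,-1,0],"roll": 0.01,"hand": 0},
  {"offset": [0,-2,0],"roll": 0.02,"hand": 0},
  {"offset": [0,-2.5,0],"roll": 0.025,"hand": 0},
])

```text
clock: 8.58
tool_pos: [0.5462, 0.1418, 0.1115]
orientation: [180.0, 0.0, -102.5]
force: [-3.4, 3.2, 0.3]
opening: 0.0005
```

Request:
jog_arm([
  {"offset": [0,-0.7,0],"roll": 0,"hand": 0},
  {"offset": [0,-1.4,0],"roll": 0,"hand": 0},
])

```text
clock: 8.75
tool_pos: [0.5475, 0.1415, 0.1115]
orientation: [180.0, 0.0, -102.4]
force: [-2.5, 2.9, -1.1]
opening: 0.0004
```

Request:
jog_arm([
  {"offset": [0,-0.7,0],"roll": 0,"hand": 0},
  {"offset": [0,-1.4,0],"roll": 0,"hand": 0},
])

```text
clock: 8.92
tool_pos: [0.5489, 0.1412, 0.1115]
orientation: [180.0, -0.0, -102.4]
force: [-2.6, 3.1, -0.0]
opening: 0.0004
```

Request:
jog_arm([
  {"offset": [0,-0.7,0],"roll": 0,"hand": 0},
  {"offset": [0,-1.4,0],"roll": 0,"hand": 0},
])

```text
clock: 9.08
tool_pos: [0.5503, 0.1409, 0.1115]
orientation: [180.0, -0.0, -102.4]
force: [-1.8, 2.1, -0.1]
opening: 0.0003
```

Request:
jog_arm([
  {"offset": [0,-0.7,0],"roll": 0,"hand": 0},
  {"offset": [0,-1.4,0],"roll": 0,"hand": 0},
])

```text
clock: 9.25
tool_pos: [0.5517, 0.1406, 0.1116]
orientation: [-180.0, 0.0, -102.4]
force: [-2.4, 2.8, -0.7]
opening: 0.0005
```

```bash
python3 - <<'E'
from h import *
W=cam("wrist"); T=cams.snapshot("top"); t=T["img"][170:300,215:360,::-1]
cv2.imwrite("pics/c4.png",np.hstack([cv2.resize(W["img"][:,:,::-1],None,fx=.72,fy=.72),cv2.resize(t,(332,346),interpolation=2)]))
E
```

```text
(no output)
```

View pics/c4.png

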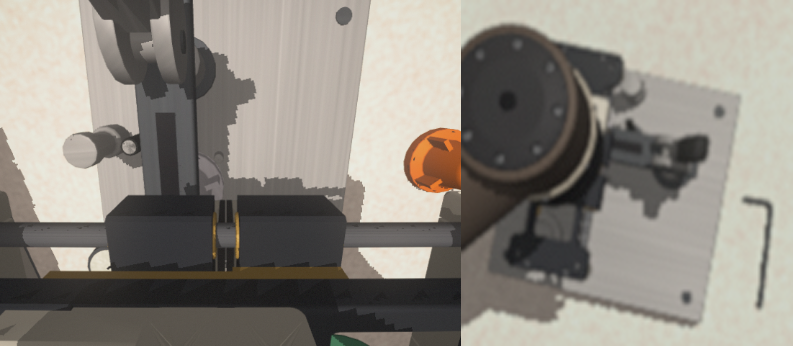

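The wrist view shows the strap edge (column 139) about 1 mm short of the stop pin (right edge near column 137). A few more small steps should bring it to the stop.

Request:
jog_arm([
  {"offset": [0,-0.5,0],"roll": 0,"hand": 0},
  {"offset": [0,-1,0],"roll": 0,"hand": 0},
  {"offset": [0,-1,0],"roll": 0,"hand": 0},
])

```text
clock: 9.6
tool_pos: [0.5526, 0.1404, 0.1115]
orientation: [180.0, 0.0, -102.4]
force: [-2.8, 3.7, 0.0]
opening: 0.0004
```

Request:
jog_arm([
  {"offset": [0,-0.5,0],"roll": 0,"hand": 0},
  {"offset": [0,-1,0],"roll": 0,"hand": 0},
  {"offset": [0,-1,0],"roll": 0,"hand": 0},
])

```text
clock: 9.85
tool_pos: [0.5536, 0.1403, 0.1116]
orientation: [180.0, 0.0, -102.4]
force: [-3.7, 4.0, -0.4]
opening: 0.0002
```

Request:
jog_arm([
  {"offset": [0,-0.5,0],"roll": 0,"hand": 0},
  {"offset": [0,-1,0],"roll": 0,"hand": 0},
  {"offset": [0,-1,0],"roll": 0,"hand": 0},
])

```text
clock: 10.1
tool_pos: [0.554, 0.1403, 0.1115]
orientation: [180.0, 0.0, -102.4]
force: [-5.2, 5.2, 1.5]
opening: 0.0004
```

Request:
jog_arm([
  {"offset": [0,-0.5,0],"roll": 0,"hand": 0},
  {"offset": [0,-1,0],"roll": 0,"hand": 0},
  {"offset": [0,-1,0],"roll": 0,"hand": 0},
])

```text
clock: 10.35
tool_pos: [0.5545, 0.1403, 0.1114]
orientation: [179.9, 0.0, -102.5]
force: [-8.4, 7.4, 2.3]
opening: 0.0005
```

Request:
jog_arm([
  {"offset": [0,-0.5,0],"roll": 0,"hand": 0},
  {"offset": [0,-1,0],"roll": 0,"hand": 0},
  {"offset": [0,-1,0],"roll": 0,"hand": 0},
])

```text
clock: 10.6
tool_pos: [0.5549, 0.1402, 0.1112]
orientation: [179.8, 0.0, -102.5]
force: [-10.9, 9.8, 4.3]
opening: 0.0004
```

The force rose to about 13 N while the motion stalled at about x = 0.555, so the strap is on the stop. I'll back off, rise and move above the pivot to view the lever.

Request:
jog_arm([
  {"offset": [0,4,0],"roll": 0,"hand": 0},
  {"offset": [0,9,0],"roll": 0,"hand": 0},
  {"offset": [0,15,0],"roll": 0,"hand": 0},
  {"offset": [0,15,-20],"roll": 0,"hand": 0},
  {"offset": [0,15,-50],"roll": 0,"hand": 0},
  {"offset": [0,15,-80],"roll": 0,"hand": 0},
  {"offset": [0,15,-110],"roll": 0,"hand": 0},
  {"offset": [0,15,-140],"roll": 0,"hand": 0},
  {"offset": [0,15,-159],"roll": 0,"hand": 0},
  {"offset": [10,5,-159],"roll": 0,"hand": 0},
  {"offset": [25,-10,-159],"roll": 0,"hand": 0},
  {"offset": [40,-20,-159],"roll": 0,"hand": 0},
  {"offset": [55,-28,-159],"roll": 0,"hand": 0},
  {"offset": [64,-30,-159],"roll": 0,"hand": 0},
  {"offset": [64,-30,-159],"roll": 0,"hand": 0},
  {"offset": [64,-30,-159],"roll": 0,"hand": 0},
])

```text
clock: 11.93
tool_pos: [0.5718, 0.0701, 0.2706]
orientation: [-180.0, -0.0, -102.5]
force: [0.3, 0.9, -0.5]
opening: 0.0003
```

```bash
python3 - <<'E'
from h import *
import pickle
o=ctrl.get_obs(); print(np.round(o["tool_pos"],4),o["orientation"],o["joint_pos"],np.round(o["force"],2))
W=cam("wrist"); pickle.dump(W,open("w5.pkl","wb")); cv2.imwrite("pics/w5.png",W["img"][:,:,::-1])
E
```

```text
[0.5718 0.0701 0.2706] [-1.79986438e+02 -5.53065823e-04 -1.02502377e+02] [ 2.64473311e+01  1.01112258e+01 -9.21259473e+00  9.49114390e-03
 -7.06659800e+01 -3.89528496e+01] [ 0.29  0.95 -0.49]
```

View pics/w5.png

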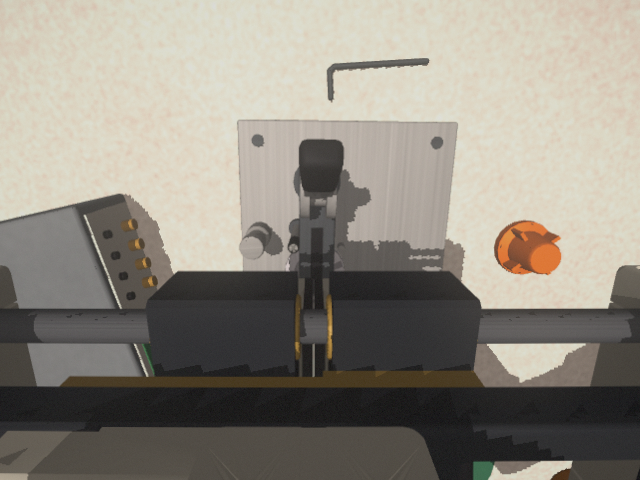

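The lever grip spans columns 299–344 (centre 321). It lies straight ahead of the tool and about 4 mm to the right of the finger centre line. Its tip comes out at about z 0.237, as expected when fully raised, and the strap lies along the image column. I'll move in close in front of the grip.

Request:
jog_arm([
  {"offset": [5,2,0],"roll": 0,"hand": 0},
  {"offset": [12,4,5],"roll": 0,"hand": 0},
  {"offset": [18,4,15],"roll": 0,"hand": 0},
  {"offset": [22,4,25],"roll": 0,"hand": 0},
  {"offset": [26,4,36],"roll": 0,"hand": 0},
  {"offset": [28,4,41],"roll": 0,"hand": 0},
  {"offset": [28,4,41],"roll": 0,"hand": 0},
])

```text
clock: 12.57
tool_pos: [0.561, 0.0434, 0.2274]
orientation: [179.8, -0.1, -102.5]
force: [-0.1, 1.1, -0.5]
opening: 0.0005
```

```bash
python3 - <<'E'
from h import *
o=ctrl.get_obs(); print(np.round(o["tool_pos"],4),np.round(o["force"],2))
h0=-34+28
for f in np.linspace(1.3,-.04,41):
    h=82*np.cos(f)-8*np.sin(f)-9.5; z=148+82*np.sin(f)+8*np.cos(f)
    print(round(1.3-f,3),round(h-h0,1),round(o["tool_pos"][2]*1000-z,1))
E
```

```text
[0.561  0.0434 0.2274] [-0.06  1.12 -0.5 ]
0.0 10.7 -1.7
0.034 13.4 -1.2
0.067 16.1 -0.6
0.101 18.8 0.1
0.134 21.4 0.9
0.167 24.1 1.8
0.201 26.6 2.7
0.234 29.2 3.8
0.268 31.7 4.9
0.302 34.2 6.2
0.335 36.6 7.5
0.369 39.0 8.8
0.402 41.3 10.3
0.436 43.6 11.9
0.469 45.9 13.5
0.503 48.1 15.2
0.536 50.2 16.9
0.57 52.2 18.8
0.603 54.2 20.7
0.637 56.2 22.6
0.67 58.0 24.7
0.704 59.8 26.7
0.737 61.6 28.9
0.771 63.2 31.1
0.804 64.8 33.4
0.838 66.3 35.7
0.871 67.7 38.0
0.905 69.1 40.5
0.938 70.4 42.9
0.972 71.5 45.4
1.005 72.6 47.9
1.038 73.6 50.5
1.072 74.6 53.1
1.106 75.4 55.7
1.139 76.2 58.4
1.172 76.8 61.1
1.206 77.4 63.8
1.24 77.9 66.5
1.273 78.3 69.2
1.306 78.6 72.0
1.34 78.8 74.7
```

Request:
jog_arm([
  {"offset": [3,0,0],"roll": 0,"hand": 0},
  {"offset": [6,0,0],"roll": 0,"hand": 0},
  {"offset": [9,0,0],"roll": 0,"hand": 0},
  {"offset": [11,0,0],"roll": 0,"hand": 0},
  {"offset": [13.4,0,0],"roll": 0,"hand": 0},
  {"offset": [16.1,0,0],"roll": 0,"hand": 0},
  {"offset": [18.8,0,0.1],"roll": 0,"hand": 0},
  {"offset": [21.4,0,0.9],"roll": 0,"hand": 0},
  {"offset": [24.1,0,1.8],"roll": 0,"hand": 0},
  {"offset": [26.6,0,2.7],"roll": 0,"hand": 0},
])

```text
clock: 13.4
tool_pos: [0.5564, 0.0181, 0.2268]
orientation: [-180.0, 0.0, -102.4]
force: [0.6, 3.4, -0.8]
opening: 0.0003
```

Request:
jog_arm([
  {"offset": [2.6,0,1.1],"roll": 0,"hand": 0},
  {"offset": [5.1,0,2.2],"roll": 0,"hand": 0},
  {"offset": [7.6,0,3.5],"roll": 0,"hand": 0},
  {"offset": [10,0,4.8],"roll": 0,"hand": 0},
  {"offset": [12.4,0,6.1],"roll": 0,"hand": 0},
  {"offset": [14.7,0,7.6],"roll": 0,"hand": 0},
  {"offset": [17,0,9.2],"roll": 0,"hand": 0},
  {"offset": [19.3,0,10.8],"roll": 0,"hand": 0},
  {"offset": [21.5,0,12.5],"roll": 0,"hand": 0},
])

```text
clock: 14.15
tool_pos: [0.5516, -0.0031, 0.2142]
orientation: [180.0, -0.0, -102.4]
force: [-0.2, 3.9, -0.1]
opening: 0.0
```

Contact holds at about 4 N and the lever is going down. I'll continue along the arc.

Request:
jog_arm([
  {"offset": [2.1,0,1.7],"roll": 0,"hand": 0},
  {"offset": [4.1,0,3.6],"roll": 0,"hand": 0},
  {"offset": [6.1,0,5.5],"roll": 0,"hand": 0},
  {"offset": [8.1,0,7.4],"roll": 0,"hand": 0},
  {"offset": [9.9,0,9.5],"roll": 0,"hand": 0},
  {"offset": [11.7,0,11.5],"roll": 0,"hand": 0},
  {"offset": [13.5,0,13.7],"roll": 0,"hand": 0},
  {"offset": [15.1,0,15.9],"roll": 0,"hand": 0},
  {"offset": [16.7,0,18.2],"roll": 0,"hand": 0},
  {"offset": [18.2,0,20.5],"roll": 0,"hand": 0},
  {"offset": [19.6,0,22.8],"roll": 0,"hand": 0},
  {"offset": [21,0,25.3],"roll": 0,"hand": 0},
  {"offset": [22.3,0,27.7],"roll": 0,"hand": 0},
  {"offset": [23.4,0,30.2],"roll": 0,"hand": 0},
])

```text
clock: 15.32
tool_pos: [0.5465, -0.0259, 0.1839]
orientation: [180.0, -0.0, -102.4]
force: [-1.6, 1.9, 1.6]
opening: 0.0004
```

Request:
jog_arm([
  {"offset": [1.1,0,2.5],"roll": 0,"hand": 0},
  {"offset": [2.1,0,5.1],"roll": 0,"hand": 0},
  {"offset": [3.1,0,7.7],"roll": 0,"hand": 0},
  {"offset": [3.9,0,10.3],"roll": 0,"hand": 0},
  {"offset": [4.7,0,13],"roll": 0,"hand": 0},
  {"offset": [5.3,0,15.7],"roll": 0,"hand": 0},
  {"offset": [5.9,0,18.4],"roll": 0,"hand": 0},
])

```text
clock: 15.9
tool_pos: [0.5452, -0.0317, 0.1655]
orientation: [180.0, -0.0, -102.4]
force: [-2.8, -0.4, 2.3]
opening: 0.0004
```

Request:
jog_arm([
  {"offset": [0.2,0,1.3],"roll": 0,"hand": 0},
  {"offset": [0.4,0,2.6],"roll": 0,"hand": 0},
])

```text
clock: 16.07
tool_pos: [0.5451, -0.0321, 0.1629]
orientation: [180.0, -0.0, -102.4]
force: [-1.7, 0.8, 2.6]
opening: 0.0003
```

Request:
jog_arm([
  {"offset": [0,0,1.5],"roll": 0,"hand": 0},
  {"offset": [0,0,3],"roll": 0,"hand": 0},
  {"offset": [0,0,4],"roll": 0,"hand": 0},
])

```text
clock: 16.32
tool_pos: [0.5454, -0.0321, 0.1591]
orientation: [-180.0, -0.0, -102.4]
force: [-0.9, -1.9, 3.7]
opening: 0.0003
```

Request:
jog_arm([
  {"offset": [0,0,1],"roll": 0,"hand": 0},
  {"offset": [0,0,2],"roll": 0,"hand": 0},
  {"offset": [0,0,2],"roll": 0,"hand": 0},
])

```text
clock: 16.57
tool_pos: [0.5455, -0.0319, 0.1571]
orientation: [-180.0, -0.0, -102.4]
force: [-0.8, -1.2, 2.5]
opening: 0.0002
```

Request:
jog_arm([
  {"offset": [0,0,0.5],"roll": 0,"hand": 0},
  {"offset": [0,0,1],"roll": 0,"hand": 0},
  {"offset": [0,0,1],"roll": 0,"hand": 0},
])

```text
clock: 16.82
tool_pos: [0.5455, -0.0319, 0.1562]
orientation: [-180.0, 0.0, -102.4]
force: [0.7, -1.8, 2.6]
opening: 0.0005
```

Request:
jog_arm([
  {"offset": [0,0,0.5],"roll": 0,"hand": 0},
  {"offset": [0,0,1],"roll": 0,"hand": 0},
  {"offset": [0,0,1],"roll": 0,"hand": 0},
])

```text
clock: 17.07
tool_pos: [0.5455, -0.032, 0.1557]
orientation: [-180.0, -0.0, -102.4]
force: [-1.2, -2.9, 6.2]
opening: 0.0007
```

Request:
jog_arm([
  {"offset": [0,0,0.5],"roll": 0,"hand": 0},
  {"offset": [0,0,1],"roll": 0,"hand": 0},
  {"offset": [0,0,1],"roll": 0,"hand": 0},
])

```text
clock: 17.32
tool_pos: [0.5457, -0.0321, 0.1553]
orientation: [-179.9, -0.0, -102.4]
force: [-3.6, -3.2, 11.2]
opening: 0.0006
```

Request:
jog_arm([
  {"offset": [0,0,0.5],"roll": 0,"hand": 0},
  {"offset": [0,0,1],"roll": 0,"hand": 0},
  {"offset": [0,0,1],"roll": 0,"hand": 0},
])

```text
clock: 17.57
tool_pos: [0.5458, -0.0323, 0.155]
orientation: [-179.9, -0.0, -102.4]
force: [-5.0, -2.9, 17.2]
opening: 0.0004
```

The lever stopped at the expected level height (tip at z 0.1445) and the force rose to 17 N, so it is at the end of its travel. I'll lift straight off, withdraw and check.

Request:
jog_arm([
  {"offset": [0,0,-3],"roll": 0,"hand": 0},
  {"offset": [0,0,-10],"roll": 0,"hand": 0},
  {"offset": [0,0,-35],"roll": 0,"hand": 0},
  {"offset": [0,0,-65],"roll": 0,"hand": 0},
  {"offset": [0,0,-95],"roll": 0,"hand": 0},
  {"offset": [0,0,-125],"roll": 0,"hand": 0},
  {"offset": [-20,0,-145],"roll": 0,"hand": 0},
  {"offset": [-50,0,-150],"roll": 0,"hand": 0},
  {"offset": [-85,0,-155],"roll": 0,"hand": 0},
  {"offset": [-120,0,-160],"roll": 0,"hand": 0},
  {"offset": [-150,0,-160],"roll": 0,"hand": 0},
  {"offset": [-170,0,-160],"roll": 0,"hand": 0},
  {"offset": [-170,0,-160],"roll": 0,"hand": 0},
  {"offset": [-170,0,-160],"roll": 0,"hand": 0},
])

```text
clock: 18.73
tool_pos: [0.5817, 0.1356, 0.3124]
orientation: [179.9, -0.0, -102.3]
force: [-0.5, -0.9, -0.1]
opening: 0.0004
```

```bash
python3 - <<'E'
from h import *
import pickle
o=ctrl.get_obs(); print(np.round(o["tool_pos"],4),np.round(o["force"],2),o["clock"])
W=cam("wrist"); pickle.dump(W,open("w6.pkl","wb"))
s=cams.snapshot("side")["img"][160:300,240:380,::-1]
cv2.imwrite("pics/c6.png",np.hstack([W["img"][:300,100:540,::-1],cv2.resize(s,(300,300),interpolation=2)]))
E
```

```text
[0.5817 0.1356 0.3124] [-0.51 -0.95 -0.05] 18.7333
```

View pics/c6.png

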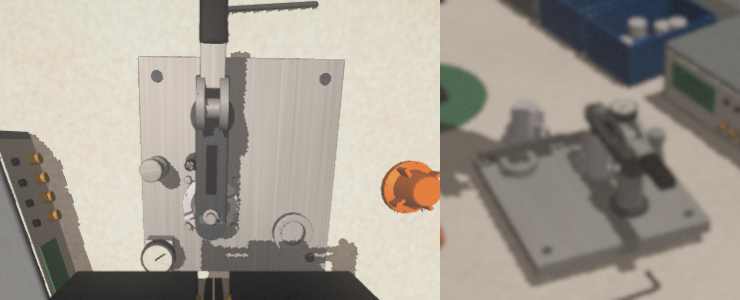

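The wrist view shows the lever down, pointing away from the nose, and the strap lying over the cap with the stop pin at its left edge (189,160). The ring, plug gauge, dial and orange cap are in place. I'll check the strap's angle numerically.

```bash
python3 - <<'E'
from h import *
import pickle
W=pickle.load(open("w6.pkl","rb")); P=lambda u,v,z:onplane(W,(u+100,v),z)[:2]
a=P(325,79,.035)-P(156,76,.035); print("fixture x dir",a*1000,np.degrees(np.arctan2(-a[1],-a[0])))
r=P(211,217,.113);g=P(213,12,.145)
d=r-g; print("rivet",r,"grip",g,"axis dir",np.degrees(np.arctan2(d[1],d[0])),"expect 77.2")
L=[P(195,v,.113) for v in (150,200)];Rr=[P(227,v,.113) for v in (150,200)]
print("edges L",L,"R",Rr); print("pin",P(189,160,.117))
E
```

```text
fixture x dir [-175.7368702    41.04137263] -13.145184733718501
rivet [0.58394218 0.13642626] grip [ 0.54702935 -0.02457837] axis dir 77.08720132633665 expect 77.2
edges L [array([0.58489226, 0.07246567]), array([0.5952095 , 0.11723429])] R [array([0.55636042, 0.07866515]), array([0.5656802 , 0.12365562])]
pin [0.5919967  0.07986021]
```

```bash
python3 -c "
from plant import order; print(order.close_job())"
```

```text
the job is handed in; nothing more can be done
None
```

The cap is clamped and the job is handed in, with the clock at about 19 s of the 61 s allowed.

- **Strap:** I swung it round with the back of the closed fingers, using about 3–4 N. At the stop pin it stalled at about 13 N. In the last wrist view the strap and lever axis reads 77.1°, and the plate's +y axis reads 76.9°, so the strap is on its stop within measuring error.
- **Lever:** I pushed it down along its arc with about 3–4 N. It stopped with the fingertip at 144.5 mm, where a level lever should be at 145 mm, and the force rose to 17 N. The last pictures show it down, pointing away from the nose.
- **Surroundings:** The ring, plug gauge, dial, spare cap, hex key and orange cap look undisturbed. The screwdriver, caliper and mouse were outside the last views, but the arm never went near them. After lifting off, the hand touches nothing.

Checks that failed or disagreed:
- **Strap height:** The automatic two-view measurement was spoiled by a shadow on the rivet. It gave 85 mm and I discarded it. The strap's width and the rivet's predicted pixel agreed with 119 mm instead.
- **Pivot position:** The strap met the stop, and the lever stood, about 4–5 mm from where my first pivot estimate put them. I dealt with this by watching the force and correcting sideways.
- **Cap:** It is mostly hidden under the strap in the last view. I saw it in place but did not measure its final position.

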